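# Scoop spacer barrels into a box and slide it into its row

## Robot

A 6-joint arm with a two-finger parallel gripper is mounted at the origin on the work surface. World frame = base frame: x ahead of the robot, y to its left, z up, the work surface at z = 0. Lengths are in m, angles in rad, forces in N, time in s.
With the tool pointing down it reaches from about 0.35 to 0.975 m from the base axis. Payload 17.4 kg.
Tool frame: the origin (TCP) lies at the centre of the arm's flange, where the gripper is bolted on; the fingertips stand 173 mm ahead of it and the grasp point (between the pads) lies 155 mm ahead of it; z points along the fingers, y is the line along which they close (so a half turn about z gives the same grasp; the last joint's range is limited). The gripper opens to 85 mm and grips with 20 to 120 N. Pads are 22 mm wide; open, the fingers measure 114 mm over their backs; the gripper's body (76 mm by 85 mm) begins 54 mm behind the grasp point. The pads swing forward as they close: fully open they stand 13 mm farther back than shut.
Start: joints at [-1.203, 0.116, 1.442, -0, 1.584, -0.038], TCP at [0.266, -0.62, 0.405] pointing down, gripper open.
Joint ranges: [-2.83, 2.83], [-0.83, 2.19], [0.07, 2.5], [-1.14, 4.28], [0.01, 3], [-2.97, 2.97]. Speed limits (rad/s): [1.89, 1.89, 2.22, 3.14, 3.14, 3.14].

## Interface

Orientations are given as a unit quaternion [w, x, y, z].
In Python, from plant import manip, effector, imaging, spotter, telemetry gives the robot as it stands. Calls block until the motion is done:
- manip.movep(position, orientation): joint-space move of the TCP to a pose.
- manip.move_l(position, ori=None, speed=0.15, until_force=None): straight line of the TCP; ori=None keeps the orientation; speed is the mean speed in m/s. With until_force (N) it stops when the force on the tool has changed by that much, and returns True; else False.
- manip.movej(angles): joint-space move.
- effector.command_gripper(opening): finger opening in m; the grip force is fixed at half the most; returns when the fingers have stopped.
- manip.dwell(seconds).
- manip.ik(position, orientation): joint angles nearest the present ones, or None.
- imaging.capture(name): name is "scene" or "top" or "wrist"; returns the picture (480x640x3 uint8, red, green, blue); there is no depth.
- imaging.get_calibration(name): a dict with "mtx" (3x3 intrinsics, pixels), "k1" (the pictures are not rectified: a ray, as slopes to the right and down, at radius r is drawn at 1 + k1 r^2 times it, then the intrinsics apply), "xyz" and "attitude" of the camera in the world. Camera axes: x right, y up, looking along -z (the intrinsics and any distortion apply to the point x, -y, -z); pixel columns grow to the right and rows downward; lengths in m; the calibration is good to about 2 mm. A picture is of the moment at which its call begins: read the wrist's pose just before it. get_calibration takes no time and is no camera call; for the wrist camera it gives the pose at the moment of the call.
A pose or a line that the arm cannot do raises manip.PlanningError and nothing moves.
- manip.job_done(): hands the job in; it is judged then, once.
Trained networks look in the newest picture that a camera, given by its name, has taken for a name from the list of things; names that differ only in an ending like _2 or _b are one class to them, and where a whole thing is asked for, a point or a joint stands for the part that bears it (a point fixed in the world has none). Each returns a list of dicts, best first, with "confidence" (0 to 1); they miss things now and then, are a little off and sometimes report something else, mostly with a low value. They report only what shows in the picture. A call takes as long as a camera call. They do not tell look-alikes from the thing itself.
- spotter.spot_in(camera, target): "position" ([x, y, z] in m, in world coordinates, good to about 4 mm: the middle of the surface that is visible of it).
- spotter.silhouettes(camera, target): "mask" (480x640 bool, what is visible of it).
- spotter.pinpoint(camera, target): "position" ([x, y, z] in m, in world coordinates, good to about 4 mm: a listed point, or the origin of a listed thing).
Readings, each from a call of its own:
- telemetry.get_clock(): time.
- telemetry.get_q(): joint angles.
- telemetry.get_joint_vel(): joint speeds.
- telemetry.get_joint_efforts(): joint torques, N m.
- telemetry.get_ee_pos(): TCP position.
- telemetry.get_tool_rot(): TCP orientation.
- telemetry.get_force(): force on the tool from outside, world axes, zero at the start.
- telemetry.get_torque(): the same for the moment, N m.
- telemetry.get_opening(): finger opening in m.
- telemetry.get_gripper_force(): force on a finger pad.
Only numpy, scipy, OpenCV 4.12 (cv2) and the standard library are available. Lean on these libraries where they do the work, as an engineer would, in place of code of your own. Each camera call takes 0.05 s, during which the arm holds its last target. There are 200 camera calls.

## Task

With the hand scoop, scoop up spacer barrels from the sorting tray and tip at least four of the five into the empty grey box; use the scoop, not the fingers, for the barrels, and leave none lying outside tray and box. Then slide the filled box along the bench into the gap of the row, between its two full neighbours, until it stands squarely against the back rail, and leave the scoop set down flat on its base. Do not lift or tip the box, and leave the neighbours and the other things on the bench where they are.

Things in the scene. Friction and masses are not known exactly. Their poses are not given: they have to be found in the camera images.
- tray: fixed aluminium sorting tray, open at the top and on the robot's side. Origin: bench level, middle of the back wall's inner face; x points out through the back wall. Floor 3 mm thick, x = -210 to 0 mm; inside 124 mm wide (y = -62 to 62); back wall and side walls (x = -150 to 0) reach 45 mm above the bench. The five barrels start within 125 mm of the back wall
- barrel0: a spacer barrel of slippery black nylon: a squat cylinder 30 mm in diameter and 30 mm long with domed ends, about 25 g, starting to slide at some 10 to 14 degrees of slope, lying or standing in the tray; origin at its middle
- barrel1: a spacer barrel of slippery black nylon: a squat cylinder 30 mm in diameter and 30 mm long with domed ends, about 25 g, starting to slide at some 10 to 14 degrees of slope, lying or standing in the tray; origin at its middle
- barrel2: a spacer barrel of slippery black nylon: a squat cylinder 30 mm in diameter and 30 mm long with domed ends, about 25 g, starting to slide at some 10 to 14 degrees of slope, lying or standing in the tray; origin at its middle
- barrel3: a spacer barrel of slippery black nylon: a squat cylinder 30 mm in diameter and 30 mm long with domed ends, about 25 g, starting to slide at some 10 to 14 degrees of slope, lying or standing in the tray; origin at its middle
- barrel4: a spacer barrel of slippery black nylon: a squat cylinder 30 mm in diameter and 30 mm long with domed ends, about 25 g, starting to slide at some 10 to 14 degrees of slope, lying or standing in the tray; origin at its middle
- scoop: hand scoop, 220 g: aluminium pan with an upright wooden grip behind, starts flat on the bench. Origin: on the underside below the grip; x to the nose, z up. Pan x = 24 to 128 mm, 116 mm wide outside, flat floor 3 mm thick thinning at the open nose; back wall 45 mm high, 2 mm side walls 42 mm high to x = 80, then 25 mm to x = 124
- scoop_grip (a point): middle of the scoop's grip, 90 mm above the underside; a flat upright wooden bar, x = -21 to 21 mm, 16 mm thick in y, from 8 to 120 mm above the underside; squeeze it across y, tool upright or leaning
- scoop_nose (a point): middle of the scoop's open front edge, on the underside, 128 mm ahead of the scoop's origin
- scoop_pan (a point): middle of the scoop's pan, 75 mm ahead of the origin, 18 mm above the underside
- box: the empty loose open-topped grey box, 95 mm deep (x), 128 mm wide (y), 70 mm high, walls and floor 4 mm, about 400 g; origin: centre of its underside; x points roughly towards the rail. It starts in front of the gap in the row, up to 15 mm off the gap's middle line and 0.1 rad askew
- rail: fixed low wooden back rail, 300 mm long (y), 20 mm thick, 45 mm high. Origin: bench level, on the near face that the boxes stand against, middle of the gap in the row; x points away from the boxes. The gap between the two full boxes is about 158 mm wide (y = -79 to 79). The box is home with its origin at x = -47.5 mm, y about 0, x axis along the rail's x
- full_left: full grey box standing against the rail at the +y end of the row, 95 mm deep, 64 mm wide, 70 mm high, 900 g, loose; origin: centre of its underside
- full_right: the same kind of full box at the -y end of the row
- jar: bystander: small glass jar with a metal lid, 54 mm across, 85 mm high; origin: centre of its underside
- tin: bystander: paint tin, 84 mm across, 100 mm high; origin: centre of its underside
- tape: bystander: roll of masking tape lying flat, 100 mm across, 36 mm high; origin: centre of its underside
- brush: bystander: paint brush 200 mm long lying on the bench; origin: under its middle
Mind the look-alikes: they are no part of the job. Leave any pink look-alike of the box alone.

How it is judged:
On the way, in this order (a step that is already met when the one before it is completed fails the run):
1. at least one barrel is carried in the scoop, raised clear of the tray (((height (world z) of barrel0 above 0.08 m and distance between barrel0 and scoop_pan below 0.075 m) or (height (world z) of barrel1 above 0.08 m and distance between barrel1 and scoop_pan below 0.075 m) or (height (world z) of barrel2 above 0.08 m and distance between barrel2 and scoop_pan below 0.075 m) or (height (world z) of barrel3 above 0.08 m and distance between barrel3 and scoop_pan below 0.075 m) or (height (world z) of barrel4 above 0.08 m and distance between barrel4 and scoop_pan below 0.075 m))), for 0.2 s.
2. at least four barrels are in the box ((((horizontal distance between barrel0 and box below 0.06 m and height (world z) of barrel0 below 0.07 m) and (horizontal distance between barrel1 and box below 0.06 m and height (world z) of barrel1 below 0.07 m) and (horizontal distance between barrel2 and box below 0.06 m and height (world z) of barrel2 below 0.07 m) and (horizontal distance between barrel3 and box below 0.06 m and height (world z) of barrel3 below 0.07 m)) or ((horizontal distance between barrel0 and box below 0.06 m and height (world z) of barrel0 below 0.07 m) and (horizontal distance between barrel1 and box below 0.06 m and height (world z) of barrel1 below 0.07 m) and (horizontal distance between barrel2 and box below 0.06 m and height (world z) of barrel2 below 0.07 m) and (horizontal distance between barrel4 and box below 0.06 m and height (world z) of barrel4 below 0.07 m)) or ((horizontal distance between barrel0 and box below 0.06 m and height (world z) of barrel0 below 0.07 m) and (horizontal distance between barrel1 and box below 0.06 m and height (world z) of barrel1 below 0.07 m) and (horizontal distance between barrel3 and box below 0.06 m and height (world z) of barrel3 below 0.07 m) and (horizontal distance between barrel4 and box below 0.06 m and height (world z) of barrel4 below 0.07 m)) or ((horizontal distance between barrel0 and box below 0.06 m and height (world z) of barrel0 below 0.07 m) and (horizontal distance between barrel2 and box below 0.06 m and height (world z) of barrel2 below 0.07 m) and (horizontal distance between barrel3 and box below 0.06 m and height (world z) of barrel3 below 0.07 m) and (horizontal distance between barrel4 and box below 0.06 m and height (world z) of barrel4 below 0.07 m)) or ((horizontal distance between barrel1 and box below 0.06 m and height (world z) of barrel1 below 0.07 m) and (horizontal distance between barrel2 and box below 0.06 m and height (world z) of barrel2 below 0.07 m) and (horizontal distance between barrel3 and box below 0.06 m and height (world z) of barrel3 below 0.07 m) and (horizontal distance between barrel4 and box below 0.06 m and height (world z) of barrel4 below 0.07 m)))), for 0.2 s.
3. the filled box stands home in the row ((((horizontal distance between barrel0 and box below 0.06 m and height (world z) of barrel0 below 0.07 m) and (horizontal distance between barrel1 and box below 0.06 m and height (world z) of barrel1 below 0.07 m) and (horizontal distance between barrel2 and box below 0.06 m and height (world z) of barrel2 below 0.07 m) and (horizontal distance between barrel3 and box below 0.06 m and height (world z) of barrel3 below 0.07 m)) or ((horizontal distance between barrel0 and box below 0.06 m and height (world z) of barrel0 below 0.07 m) and (horizontal distance between barrel1 and box below 0.06 m and height (world z) of barrel1 below 0.07 m) and (horizontal distance between barrel2 and box below 0.06 m and height (world z) of barrel2 below 0.07 m) and (horizontal distance between barrel4 and box below 0.06 m and height (world z) of barrel4 below 0.07 m)) or ((horizontal distance between barrel0 and box below 0.06 m and height (world z) of barrel0 below 0.07 m) and (horizontal distance between barrel1 and box below 0.06 m and height (world z) of barrel1 below 0.07 m) and (horizontal distance between barrel3 and box below 0.06 m and height (world z) of barrel3 below 0.07 m) and (horizontal distance between barrel4 and box below 0.06 m and height (world z) of barrel4 below 0.07 m)) or ((horizontal distance between barrel0 and box below 0.06 m and height (world z) of barrel0 below 0.07 m) and (horizontal distance between barrel2 and box below 0.06 m and height (world z) of barrel2 below 0.07 m) and (horizontal distance between barrel3 and box below 0.06 m and height (world z) of barrel3 below 0.07 m) and (horizontal distance between barrel4 and box below 0.06 m and height (world z) of barrel4 below 0.07 m)) or ((horizontal distance between barrel1 and box below 0.06 m and height (world z) of barrel1 below 0.07 m) and (horizontal distance between barrel2 and box below 0.06 m and height (world z) of barrel2 below 0.07 m) and (horizontal distance between barrel3 and box below 0.06 m and height (world z) of barrel3 below 0.07 m) and (horizontal distance between barrel4 and box below 0.06 m and height (world z) of barrel4 below 0.07 m))) and x of box in the frame of rail above -0.0555 m and y of box in the frame of rail between -0.016 and 0.016 m and angle between the x axis of box and the x axis of rail, either way round below 0.08 rad), for 0.2 s.
At the end, for the whole second after the job is handed in: At least four barrels lie in the box and any others in the tray; the box's back is within 8 mm of the rail, within 16 mm of the gap's middle and square within 0.08 rad; the scoop stands flat (underside within 12 mm of the bench, tilt under 0.12 rad); box and scoop at rest (all of step 3 and height (world z) of scoop below 0.012 m and angle between scoop's own z axis and vertical below 0.12 rad and linear speed of each of box, scoop below 0.02 m/s and ((horizontal distance between barrel0 and box below 0.06 m and height (world z) of barrel0 below 0.07 m) or (x of barrel0 in the frame of tray between -0.21 and 0 m and y of barrel0 in the frame of tray between -0.062 and 0.062 m)) and ((horizontal distance between barrel1 and box below 0.06 m and height (world z) of barrel1 below 0.07 m) or (x of barrel1 in the frame of tray between -0.21 and 0 m and y of barrel1 in the frame of tray between -0.062 and 0.062 m)) and ((horizontal distance between barrel2 and box below 0.06 m and height (world z) of barrel2 below 0.07 m) or (x of barrel2 in the frame of tray between -0.21 and 0 m and y of barrel2 in the frame of tray between -0.062 and 0.062 m)) and ((horizontal distance between barrel3 and box below 0.06 m and height (world z) of barrel3 below 0.07 m) or (x of barrel3 in the frame of tray between -0.21 and 0 m and y of barrel3 in the frame of tray between -0.062 and 0.062 m)) and ((horizontal distance between barrel4 and box below 0.06 m and height (world z) of barrel4 below 0.07 m) or (x of barrel4 in the frame of tray between -0.21 and 0 m and y of barrel4 in the frame of tray between -0.062 and 0.062 m))); the robot touches nothing.
It fails at once if the fingers touch a barrel (contact force between the fingers and barrel0 above 1 N or contact force between the fingers and barrel1 above 1 N or contact force between the fingers and barrel2 above 1 N or contact force between the fingers and barrel3 above 1 N or contact force between the fingers and barrel4 above 1 N).
It fails at once if the box is lifted 30 mm or tipped over 0.35 rad (height (world z) of box above 0.03 m or angle between box's own z axis and vertical above 0.35 rad).
It fails at once if a neighbour box is moved more than 20 mm (distance of any of full_left, full_right from where it was at the start of the episode above 0.02 m).
It fails at once if a bystander is moved more than 30 mm (distance of any of jar, tin, tape, brush from where it was at the start of the episode above 0.03 m).
It also fails if it takes over 72 s, if anything falls off the work surface, if the arm or the gripper's body presses on something with over 40 N, if the wrist force passes 120 N, or if a joint passes its speed limit or range.

## Working session

There is one attempt and no reset: what is moved stays moved. The work goes in short steps, each a Python script; the robot and the scene stay as the last script left them, time stands still between calls to the robot, and variables do not carry over. Pictures are saved under pics/ and viewed, at most 11 in all, crops included, and the job is handed in when it is done.

```bash
ls; mkdir -p pics; python3 - <<'E'
from plant import manip, effector, imaging, spotter, telemetry
import cv2, numpy as np
a=imaging.capture("scene"); b=imaging.capture("top")
cv2.imwrite("pics/s1.png",a[:,:,::-1]); cv2.imwrite("pics/t1.png",b[:,:,::-1])
for c in("top","scene"):
    k=imaging.get_calibration(c); print(c,k)
for n in ["tray","rail","box","scoop","scoop_grip","scoop_nose","barrel0","full_left","full_right","jar","tin","tape","brush"]:
    for c in("top","scene"):
        print(n,c,[(np.round(d["position"],4).tolist(),round(d["confidence"],2)) for d in spotter.pinpoint(c,n)])
print(telemetry.get_clock(),telemetry.get_tool_rot())
E
```

```text
pics
top {'mtx': array([[579.89067462,   0.        , 311.931563  ],
       [  0.        , 579.89067462, 232.09320008],
       [  0.        ,   0.        ,   1.        ]]), 'k1': -0.07547313573745831, 'xyz': array([ 0.43036566, -0.01651681,  1.65761849]), 'attitude': array([-0.70383826, -0.02280966,  0.02486019,  0.70955859])}
scene {'mtx': array([[561.18730234,   0.        , 308.01449306],
       [  0.        , 561.18730234, 240.37308339],
       [  0.        ,   0.        ,   1.        ]]), 'k1': 0.031231684837325635, 'xyz': array([ 1.27414848, -0.95834838,  1.02695069]), 'attitude': array([0.85510993, 0.40697336, 0.14605157, 0.28605703])}
tray top []
tray scene [([0.6466, -0.2575, 0.0042], 0.84), ([0.4022, -0.5343, -0.0011], 0.62), ([0.4345, -0.0231, 0.0917], 0.35)]
rail top [([0.6893, 0.2458, 0.0024], 0.91)]
rail scene [([0.6866, 0.247, -0.0061], 0.69), ([0.6164, -0.2774, 0.0129], 0.61)]
box top [([0.4997, 0.2312, -0.0016], 0.65), ([0.2714, 0.2691, -0.0003], 0.62), ([0.5556, 0.015, -0.0035], 0.34), ([0.6967, -0.0126, 0.0008], 0.33)]
box scene [([0.2712, 0.2709, -0.002], 0.94), ([0
[... 917 characters left out ...]
287, 0.3503, 0.0001], 0.61)]
full_right top [([0.6515, 0.136, -0.0015], 0.92), ([0.6908, 0.2458, -0.0004], 0.73)]
full_right scene [([0.6484, 0.1288, 0.0023], 0.69)]
jar top [([0.6963, -0.0113, -0.002], 0.58)]
jar scene [([0.6883, -0.0033, 0.001], 0.71), ([0.6485, -0.2614, 0.0022], 0.28)]
tin top [([0.7678, -0.0267, 0.0025], 0.92)]
tin scene [([0.7687, -0.0257, -0.001], 0.65)]
tape top [([0.3903, 0.4956, 0.0034], 0.69)]
tape scene [([0.3914, 0.4997, 0.0002], 0.6)]
brush top [([0.4051, -0.5364, 0.0028], 0.7)]
brush scene [([0.3982, -0.5353, -0.0002], 0.71), ([0.691, -0.003, 0.0036], 0.59), ([0.5057, -0.0029, 0.0198], 0.17)]
1.4 [ 5.97468245e-06  9.79486150e-01  2.01511491e-01 -5.41182916e-06]
```

View pics/t1.png

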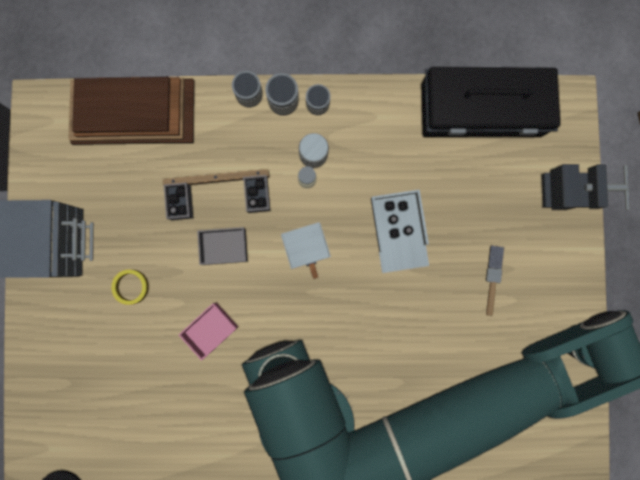

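View pics/s1.png

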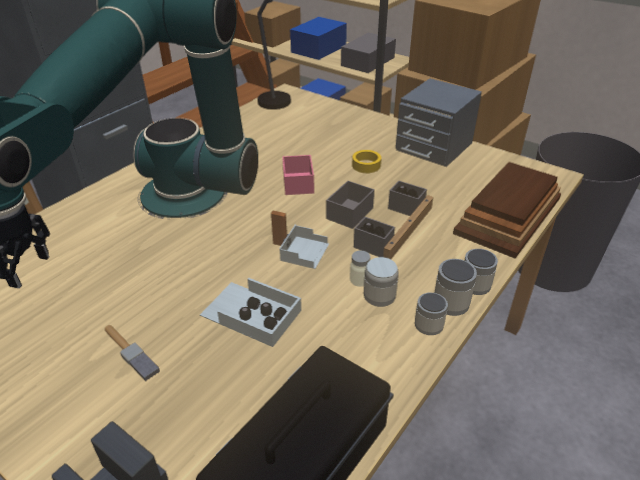

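The top view shows the grey box at (223,247), the pink look-alike at (209,330), the row with its rail at (217,180), the scoop at (306,246) with its grip at (313,270), and the tray at (400,230) holding five barrels. The scene view agrees. I'll enlarge the work area for corner measurements.

```bash
cat > h.py <<'E'
from plant import manip, effector, imaging, spotter, telemetry
import cv2, numpy as np
from scipy.spatial.transform import Rotation as R
def rot(q): return R.from_quat([q[1],q[2],q[3],q[0]])
def quat(r): 
    x=r.as_quat(); return [x[3],x[0],x[1],x[2]]
def px2w(cam,uv,z):
    k=imaging.get_calibration(cam)
    p=cv2.undistortPoints(np.array(uv,float).reshape(-1,1,2),k["mtx"],np.array([k["k1"],0,0,0,0]))[:,0]
    d=rot(k["attitude"]).apply(np.c_[p[:,0],-p[:,1],-np.ones(len(p))])
    return k["xyz"]+d*((z-k["xyz"][2])/d[:,2])[:,None]
E
python3 - <<'E'
from h import *
a=cv2.imread("pics/t1.png"); c=a[160:285,155:440]
cv2.imwrite("pics/t1c.png",cv2.resize(c,None,fx=2.8,fy=2.8,interpolation=cv2.INTER_CUBIC))
for n in ["tray","rail","box","scoop","full_left","full_right"]:
    for d in spotter.silhouettes("top",n)[:3]:
        m=d["mask"].astype(np.uint8); 
        r=cv2.minAreaRect(cv2.findNonZero(m)); print(n,round(d["confidence"],2),m.sum(),np.round(cv2.boxPoints(r),1).tolist())
E
```

```text
tray 0.68 3447 [[368.8999938964844, 196.10000610351562], [419.0, 188.0], [431.6000061035156, 265.6000061035156], [381.3999938964844, 273.70001220703125]]
tray 0.63 348 [[297.0, 167.0], [315.0, 167.0], [315.0, 188.0], [297.0, 188.0]]
tray 0.53 1012 [[162.5, 182.6999969482422], [190.39999389648438, 180.3000030517578], [193.8000030517578, 218.6999969482422], [165.89999389648438, 221.10000610351562]]
rail 0.93 807 [[162.5, 178.39999389648438], [266.79998779296875, 168.6999969482422], [267.70001220703125, 178.10000610351562], [163.3000030517578, 187.8000030517578]]
rail 0.66 1530 [[279.79998779296875, 234.10000610351562], [319.0, 222.0], [333.79998779296875, 270.20001220703125], [294.6000061035156, 282.29998779296875]]
box 0.88 1714 [[196.5, 230.1999969482422], [246.0, 226.8000030517578], [248.5, 262.79998779296875], [198.89999389648438, 266.20001220703125]]
scoop 0.87 1619 [[279.29998779296875, 233.5], [319.29998779296875, 221.5], [334.5, 272.3999938964844], [294.5, 284.3999938964844]]
scoop 0.37 666 [[484.8999938964844, 314.79998779296875], [488.20001220703125, 245.6999969482422], [502.5, 246.39999389648438], [499.20001220703125, 315.5]]
scoop 0.24 82 [[397.0, 202.0], [407.0, 202.0], [407.0, 210.0], [397.0, 210.0]]
full_left 0.84 1010 [[162.8000030517578, 184.1999969482422], [191.0, 182.0], [193.8000030517578, 218.8000030517578], [165.60000610351562, 221.0]]
full_right 0.68 853 [[242.39999389648438, 177.1999969482422], [266.0, 174.60000610351562], [270.0, 211.10000610351562], [246.39999389648438, 213.6999969482422]]
full_right 0.59 1661 [[196.6999969482422, 230.1999969482422], [245.0, 226.6999969482422], [247.5, 262.1000061035156], [199.3000030517578, 265.6000061035156]]
```

View pics/t1c.png

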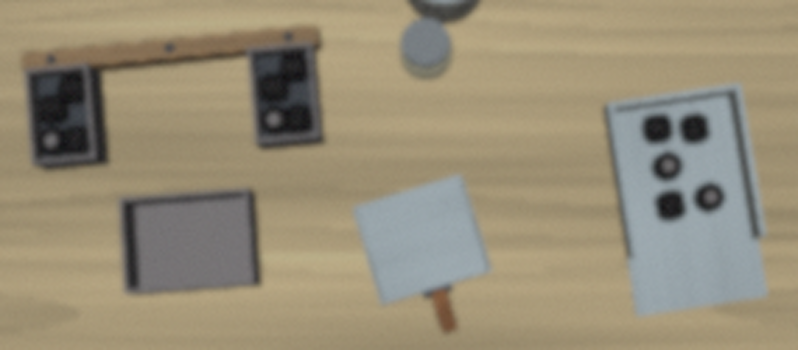

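The crop shows, in its own pixels: tray front corners (638,315) and (768,297), back corners (606,105) and (739,85); box top corners (122,200), (252,190), (260,283), (128,293); rail near edge (24,68) to (320,45). Next I convert these to positions and check them against the given sizes.

```bash
python3 - <<'E'
from h import *
f=lambda pts,z: px2w("top",(np.array(pts)+.5)/2.8-.5+[155,160],z)[:,:2]
def show(n,p):
    print(n,np.round(p,4).tolist(),"edges",np.round(np.linalg.norm(np.diff(np.vstack([p,p[:1]]),axis=0),axis=1),4),"mid",np.round(p.mean(0),4))
ang=lambda a,b: round(float(np.arctan2(*(b-a)[::-1])),4)
tf=f([(638,315),(768,297)],.003); tb=f([(606,105),(739,85)],.045); show("tf",tf);show("tb",tb)
print("tray yaw back",ang(tb[1],tb[0])-np.pi/2,"front",ang(tf[1],tf[0])-np.pi/2,"len",ang(tf.mean(0),tb.mean(0)))
bx=f([(122,200),(252,190),(260,283),(128,293)],.07); show("box",bx); print("yaw",ang(bx[1],bx[0])-np.pi/2,ang(bx[2],bx[3])-np.pi/2,ang(bx[3],bx[0]),ang(bx[2],bx[1]))
r=f([(24,68),(320,45)],.045); show("railnear",r); print(ang(r[1],r[0])-np.pi/2)
r=f([(24,52),(318,27)],.045); show("railback",r); print(ang(r[1],r[0])-np.pi/2)
g=f([(27,68),(93,65),(106,162),(37,167),(248,48),(310,45),(322,140),(260,146)],.07); show("fl",g[:4]); show("fr",g[4:])
s=f([(356,207),(461,176),(490,271),(383,303)],.03); show("scoop",s); print(ang(s[1],s[0])-np.pi/2,ang(s[2],s[3])-np.pi/2)
q=telemetry.get_tool_rot(); k=imaging.get_calibration("wrist"); T=rot(q)
print("cam in tool",T.inv().apply(k["xyz"]-telemetry.get_ee_pos()),(T.inv()*rot(k["attitude"])).as_matrix().round(2).tolist(),k["mtx"][0,0])
E
```

```text
tf [[0.4259, -0.2222], [0.4429, -0.3557]] edges [0.1346 0.1346] mid [ 0.4344 -0.2889]
tb [[0.636, -0.1883], [0.6553, -0.3224]] edges [0.1356 0.1356] mid [ 0.6457 -0.2554]
tray yaw back 0.1432036732051034 front 0.12690367320510343 len 0.1576
box [[0.5428, 0.2911], [0.5516, 0.1631], [0.4604, 0.1553], [0.4515, 0.2848]] edges [0.1283 0.0916 0.1298 0.0915] mid [0.5016 0.2236]
yaw 0.0687036732051034 0.06840367320510343 0.0688 0.0849
railnear [[0.6785, 0.396], [0.6988, 0.0977]] edges [0.299 0.299] mid [0.6886 0.2469]
0.06800367320510348
railback [[0.6947, 0.3962], [0.7171, 0.0997]] edges [0.2974 0.2974] mid [0.7059 0.248 ]
0.07520367320510335
fl [[0.6746, 0.3866], [0.6769, 0.3208], [0.5804, 0.3072], [0.5761, 0.3756]] edges [0.0658 0.0974 0.0686 0.0991] mid [0.627  0.3476]
fr [[0.6923, 0.1671], [0.6947, 0.1058], [0.6003, 0.0942], [0.5949, 0.1552]] edges [0.0614 0.0951 0.0613 0.0981] mid [0.6456 0.1306]
scoop [[0.5367, 0.063], [0.5671, -0.0427], [0.4713, -0.0709], [0.4402, 0.0365]] edges [0.11   0.0998 0.1118 0.1001] mid [ 0.5038 -0.0035]
0.27990367320510345 0.2823036732051034
cam in tool [7.53089939e-02 4.61299172e-06 3.12309769e-02] [[0.0, 0.96, 0.3], [1.0, -0.0, 0.0], [0.0, 0.3, -0.96]] 367.1628678971125
```

```bash
cat >> h.py <<'E'
def down(yaw): return R.from_euler('z',yaw)*R.from_quat([1,0,0,0])   # tool x at yaw, z down
E
python3 - <<'E'
from h import *
manip.movep([.59,-.265,.42],quat(down(.15)))
k=imaging.get_calibration("wrist"); a=imaging.capture("wrist"); np.savez("w1.npz",mtx=k["mtx"],k1=k["k1"],xyz=k["xyz"],att=k["attitude"])
cv2.imwrite("pics/w1.png",a[:,:,::-1]); print(telemetry.get_clock(),telemetry.get_q())
E
```

```text
3.5 [-4.62954557e-01  5.14804719e-02  1.48565869e+00 -1.43120670e-04
  1.60455834e+00  9.58810208e-01]
```

View pics/w1.png

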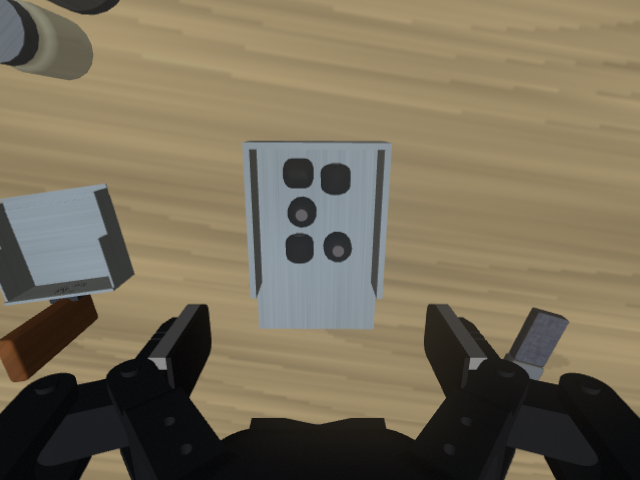

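The wrist picture shows the tray nearly square to the view: back outer corners (244,142) and (391,142), front floor corners (259,328) and (374,328), with five barrels in the middle at about (298-337, 173-248).

```bash
python3 - <<'E'
from h import *
d=np.load("w1.npz"); imaging.get_calibration=lambda n:dict(mtx=d["mtx"],k1=float(d["k1"]),xyz=d["xyz"],attitude=d["att"])
g=lambda p,z:px2w("wrist",p,z)[:,:2]
P=[g([(244,142),(391,142)],.045),g([(259,328),(374,328)],.003),g([(257,160),(377,160)],.003),g([(261,292),(373,292)],.003)]
for p in P: 
    v=p[0]-p[1]; print(np.round(p,4).tolist(),"w",np.linalg.norm(v).round(4),"yaw",np.arctan2(v[1],v[0])-np.pi/2,"mid",p.mean(0).round(4))
for a,b in((1,0),(1,2),(3,2)): v=P[b].mean(0)-P[a].mean(0); print("mid yaw",np.arctan2(v[1],v[0]),np.linalg.norm(v))
b=g([(298,173),(335,179),(302,212),(300,248),(337,247)],.018); print(b.round(3).tolist())
E
```

```text
[[0.6398, -0.1911], [0.6596, -0.3227]] w 0.1331 yaw 0.14964097329742865 mid [ 0.6497 -0.2569]
[[0.426, -0.2204], [0.4464, -0.3556]] w 0.1367 yaw 0.14962979679611887 mid [ 0.4362 -0.288 ]
[[0.6209, -0.1983], [0.6394, -0.3205]] w 0.1237 yaw 0.14964402461840387 mid [ 0.6301 -0.2594]
[[0.4731, -0.2178], [0.4923, -0.3453]] w 0.1289 yaw 0.1496364288789389 mid [ 0.4827 -0.2816]
mid yaw 0.14440720771620694 0.21572242155479054
mid yaw 0.14637458534634842 0.19600096731822925
mid yaw 0.14940544130557779 0.1491106004756169
[[0.616, -0.242], [0.616, -0.28], [0.577, -0.252], [0.538, -0.255], [0.545, -0.294]]
```

```bash
cat >> h.py <<'E'
H=.078+.155
T=np.array([.6442,-.2568,0.]); TY=.149
def sp(o,yaw,pitch=0,about=0.):
    """TCP pose for the scoop: point at scoop x=about on the underside stands at o; pitch>0 = nose down"""
    r=R.from_euler('z',yaw)*R.from_euler('y',pitch)
    return np.asarray(o)+r.apply([-about,0,H]), quat(r*R.from_quat([1,0,0,0]))
def tr(x,y=0,z=0): return T+R.from_euler('z',TY).apply([x,y,z])
E
python3 - <<'E'
from h import *
o=[.432,-.023,0]; y=.285
p,q=sp(o,y); manip.movep(p+[0,0,.09],q); manip.move_l(p,speed=.1)
effector.command_gripper(0.0); print("open",telemetry.get_opening(),telemetry.get_gripper_force())
manip.move_l(p+[0,0,.1],speed=.2); print(telemetry.get_force(),telemetry.get_torque(),telemetry.get_clock())
p,q=sp(tr(-.155,0,.09),TY,.025,.128); manip.movep(p,q)
manip.move_l(p-[0,0,.07],speed=.15)
k=imaging.get_calibration("wrist"); a=imaging.capture("wrist"); cv2.imwrite("pics/w2.png",a[:,:,::-1]); print(telemetry.get_clock())
E
```

```text
open 0.014975524259902152 59.07553195953369
[-0.42363694  1.00625611 -2.56489516] [-0.0227536   0.14013641 -0.03482571] 7.0083
8.7667
```

View pics/w2.png

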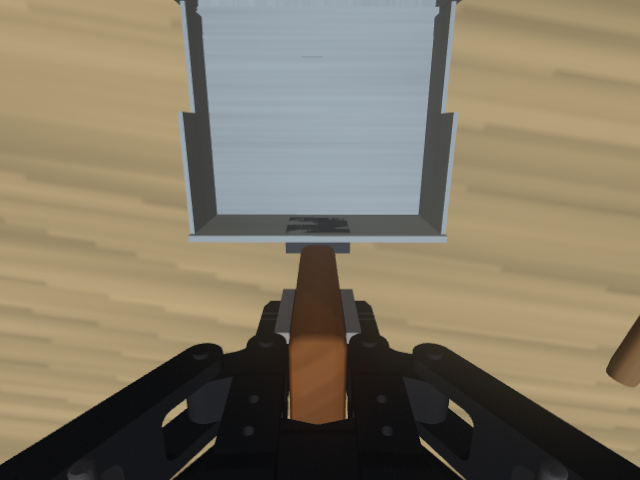

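The wrist view shows the scoop held straight, pan at (320,110), back wall at y≈235. Now the scoop stroke.

```bash
python3 - <<'E'
from h import *
p,q=sp(tr(-.155,0,0.0),TY,.025,.128)
print("touch",manip.move_l(p,q,speed=.03,until_force=5)); z=telemetry.get_ee_pos()[2]-p[2]; print("nose z",z)
p,q=sp(tr(-.004,0,z),TY,.025,.128)
print("wall",manip.move_l(p,q,speed=.07,until_force=25),np.linalg.norm(telemetry.get_ee_pos()-p),telemetry.get_force())
a=imaging.capture("wrist"); cv2.imwrite("pics/w3.png",a[:,:,::-1]); print(telemetry.get_clock())
E
```

```text
touch True
nose z 0.0012668238751094019
wall False 8.691214583080812e-05 [ 0.22598368 -0.15711468  1.35385734]
11.7167
```

View pics/w3.png

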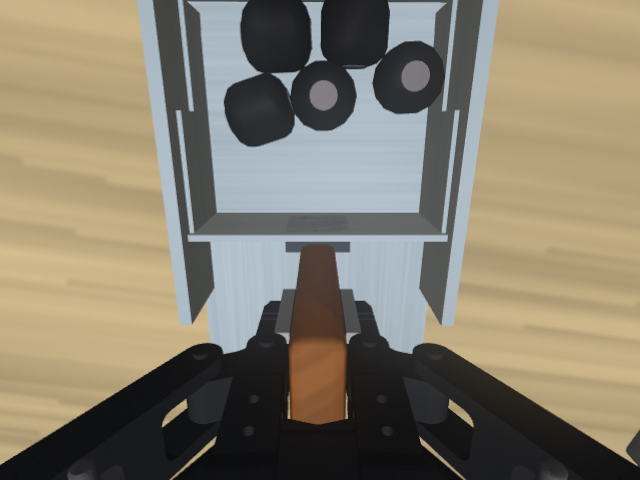

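All five barrels are on or at the pan: three fully on, two near the nose at (276,35) and (355,30). I push on gently to the wall, then tilt back and lift.

```bash
python3 - <<'E'
from h import *
p0=telemetry.get_ee_pos(); q=telemetry.get_tool_rot()
d=R.from_euler('z',TY).apply([.012,0,0])
print("wall",manip.move_l(p0+d,q,speed=.04,until_force=12)); e=telemetry.get_ee_pos()-p0; ex=e@d/.012; print("extra",ex)
nx=-.004+ex
# tilt back about a point behind the pan, then lift
p,q=sp(tr(nx-.108-.002,0,.005),TY,-.25,.02); manip.move_l(p,q,speed=.08)
manip.move_l(p+[0,0,.12],q,speed=.15)
manip.dwell(.2)
a=imaging.capture("wrist"); cv2.imwrite("pics/w4.png",a[:,:,::-1]); print(telemetry.get_clock())
b=imaging.capture("top"); cv2.imwrite("pics/t4.png",b[:,:,::-1])
E
```

```text
wall True
extra 0.0016783459051975152
14.1
```

View pics/w4.png

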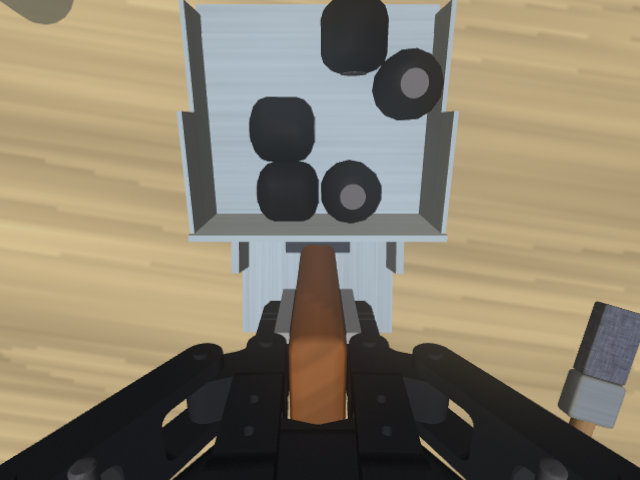

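All five barrels are in the pan. I tilt back further, carry them to the box, check the IK, then pour over the nose.

```bash
cat >> h.py <<'E'
B=np.array([.5016,.2236,0]); BY=.072
def bx(x,y=0,z=0): return B+R.from_euler('z',BY).apply([x,y,z])
E
python3 - <<'E'
from h import *
for a in(-.3,-.15,0,.3,.6,.8):
    p,q=sp(bx(-.024,0,.09),BY,a,.128); print(a,p.round(3),manip.ik(p,q) is not None)
p,q=sp(tr(-.1,0,.15),TY,-.33,.02); manip.move_l(p,q,speed=.12)
p,q=sp([.44,-.02,.16],.12,-.3,.02); manip.move_l(p,q,speed=.22)
p,q=sp(bx(-.024,0,.14),BY,-.28,.128); manip.move_l(p,q,speed=.22)
a=imaging.capture("wrist"); cv2.imwrite("pics/w5.png",a[:,:,::-1]); print(telemetry.get_clock())
E
```

```text
-0.3 [0.287 0.208 0.275] True
-0.15 [0.317 0.21  0.301] True
0 [0.35  0.213 0.323] True
0.3 [0.424 0.218 0.35 ] True
0.6 [0.504 0.224 0.355] True
0.8 [0.555 0.227 0.344] True
17.1917
```

View pics/w5.png

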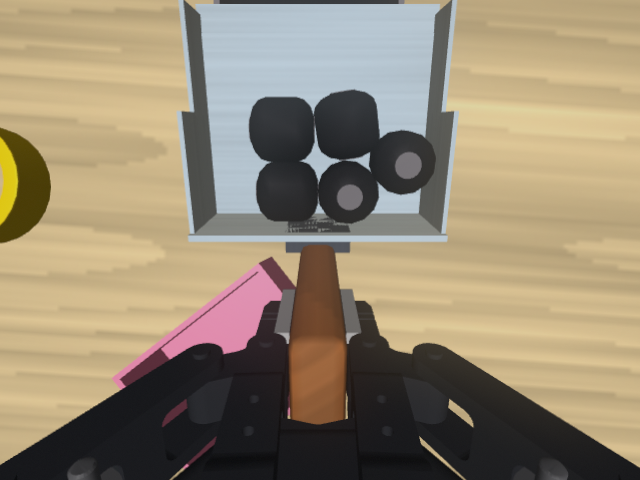

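```bash
python3 - <<'E'
from h import *
a=cv2.imread("pics/w5.png"); print(a[1,195:230].sum(1).tolist()); print(a[1,395:420].sum(1).tolist())
p=px2w("wrist",[(214,1),(405,1)],.07); print(p, np.linalg.norm(p[0]-p[1]), R.from_euler('z',-BY).apply(p-B).round(4))
E
```

```text
[506, 507, 506, 508, 506, 507, 507, 508, 508, 507, 507, 507, 507, 506, 508, 505, 506, 505, 447, 375, 374, 375, 375, 375, 297, 164, 165, 166, 167, 166, 167, 166, 166, 169, 167]
[190, 190, 190, 274, 378, 379, 378, 379, 380, 423, 473, 471, 475, 475, 472, 471, 473, 472, 474, 472, 472, 473, 471, 472, 470]
[[0.52064926 0.2933582  0.07      ]
 [0.52974224 0.16589418 0.07      ]] 0.1277879470745381 [[ 0.024   0.0682  0.07  ]
 [ 0.0239 -0.0596  0.07  ]]
```

```bash
sed -i 's/^B=.*; BY/B=np.array([.5013,.2279,0]); BY/' h.py; python3 - <<'E'
from h import *
x=-.022
for z,a,v in((.14,-.28,.1),(.105,-.05,.1),(.088,.05,.05),(.086,.25,.06),(.088,.6,.1)):
    p,q=sp(bx(x,0,z),BY,a,.128); manip.move_l(p,q,speed=v)
manip.dwell(.4)
p,q=sp(bx(x,0,.14),BY,.6,.128); manip.move_l(p,q,speed=.15)
a=imaging.capture("wrist"); b=imaging.capture("top"); s=imaging.capture("scene")
cv2.imwrite("pics/c6.png",np.hstack([cv2.resize(a,(400,300)),s[130:430,200:600]])[:,:,::-1]); print(telemetry.get_clock())
E
```

```text
21.85
```

View pics/c6.png

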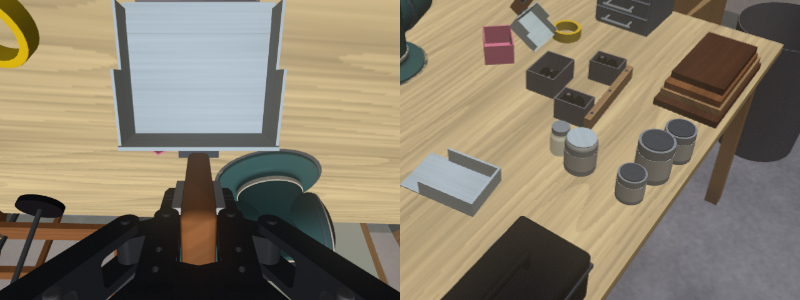

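The pan and the tray are empty, and the box shows barrels inside. I set the scoop down where it came from, then look at box and rail from above.

```bash
python3 - <<'E'
from h import *
p,q=sp(bx(-.022,0,.17),BY,0,.128); manip.move_l(p,q,speed=.25)
o=np.array([.432,-.03,0]); y=.2
p,q=sp(o,y); manip.movep(p+[0,0,.1],q); manip.move_l(p+[0,0,.012],q,speed=.15)
print("touch",manip.move_l(p-[0,0,.004],q,speed=.02,until_force=4),telemetry.get_ee_pos()[2]-p[2])
effector.command_gripper(.085); manip.move_l(p+[0,0,.12],q,speed=.2)
g=[.55,.235,.5]; manip.movep(g,quat(down(BY)))
k=imaging.get_calibration("wrist"); a=imaging.capture("wrist"); np.savez("w7.npz",mtx=k["mtx"],k1=k["k1"],xyz=k["xyz"],att=k["attitude"])
cv2.imwrite("pics/w7.png",a[:,:,::-1]); 
print([d["position"].round(3).tolist() if hasattr(d["position"],"round") else d["position"] for d in spotter.pinpoint("wrist","barrel0")])
print(telemetry.get_clock())
E
```

```text
touch True -0.00010410023210033481
[[0.4718, 0.2448, 0.0147], [0.5281, 0.1811, 0.0201], [0.5317, 0.2719, 0.0223], [0.5067, 0.2492, 0.0189], [0.532, 0.2164, 0.0193]]
27.8083
```

View pics/w7.png

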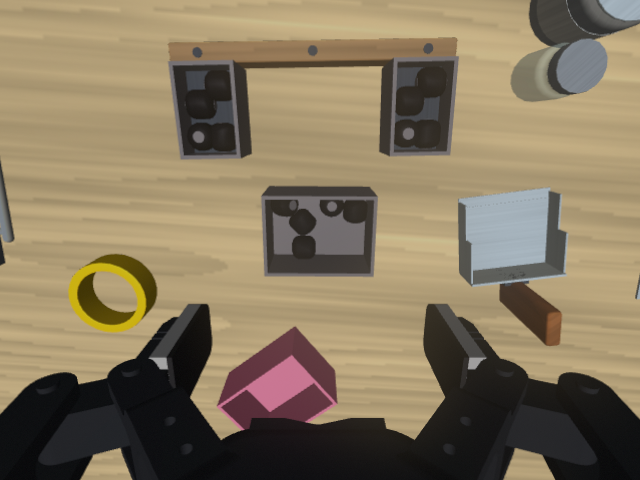

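The box holds five barrels, with rim corners (262,196), (377,196), (374,275) and (265,276). The neighbours' inner rims run (235,62)-(240,157) and (394,58)-(390,155). The scoop stands flat at (512,240).

```bash
python3 - <<'E'
from h import *
d=np.load("w7.npz"); imaging.get_calibration=lambda n:dict(mtx=d["mtx"],k1=float(d["k1"]),xyz=d["xyz"],attitude=d["att"])
g=lambda p,z:px2w("wrist",p,z)[:,:2]
b=g([(262,196),(377,196),(374,275),(265,276)],.07); l=g([(235,62),(240,157)],.07); r=g([(394,58),(390,155)],.07); ra=g([(170,62),(457,57)],.045)
yaw=lambda v:np.arctan2(v[1],v[0])
print(b.round(4).tolist(),b.mean(0),yaw(b[0]-b[1])-np.pi/2,yaw(b[3]-b[2])-np.pi/2,np.linalg.norm(b[0]-b[1]),np.linalg.norm(b[3]-b[0]))
print("neigh yaws",yaw(l[0]-l[1]),yaw(r[0]-r[1]),"rail",ra,yaw(ra[0]-ra[1])-np.pi/2)
m=(l.mean(0)+r.mean(0))/2; print("mid",m,"gap",np.linalg.norm(l.mean(0)-r.mean(0)))
for Y in(.072,): print("box rel gap mid",R.from_euler('z',-Y).apply(np.r_[b.mean(0)-m,0]))
E
```

```text
[[0.5465, 0.2944], [0.5556, 0.1688], [0.4625, 0.1611], [0.4521, 0.2883]] [0.50416014 0.22818514] 0.071821281255398 0.0816233918122562 0.12590036191244372 0.09468631734966079
neigh yaws 0.062295381092313265 0.0893925918647995 rail [[0.67640688 0.39763662]
 [0.7027245  0.09886007]] 0.08785786120306005
mid [0.63945224 0.24310771] gap 0.15774267063005892
box rel gap mid [-0.13601507 -0.0051513   0.        ]
```

```bash
python3 - <<'E'
from h import *
RO=np.array([.689,.2475,0]); RY=.076; r=R.from_euler('z',RY); rl=lambda x,y,z: RO+r.apply([x,y,z]); q=quat(down(RY))
b=r.inv().apply(np.array([.5028,.228,0])-RO); print("box in rail",b)
x0=b[0]-.0475-.05
manip.movep(rl(x0,b[1],.30),q); manip.move_l(rl(x0,b[1],.19),q,speed=.15)
end=rl(-.095-.011+.004,0,.19); st=telemetry.get_ee_pos()
hit=manip.move_l(end,q,speed=.05,until_force=10)
t=r.inv().apply(telemetry.get_ee_pos()-RO); print(hit,t,telemetry.get_force(),telemetry.get_clock())
a=imaging.capture("top"); s=imaging.capture("scene")
print([(c,[(np.round(r.inv().apply(np.array(d["position"])-RO),4).tolist(),round(d["confidence"],2)) for d in spotter.pinpoint(c,"box")]) for c in("top","scene")])
E
```

```text
box in rail [-0.18714309 -0.00530613  0.        ]
True [-0.10708189 -0.00023698  0.18947644] [-0.84245638 -0.79097984  0.83055777] 32.8667
[('top', [([-0.4148, 0.0509, -0.0014], 0.8), ([-0.0824, -0.5002, 0.0039], 0.6)]), ('scene', [([-0.0449, 0.0019, 0.0009], 0.92), ([-0.4114, 0.0525, -0.0041], 0.9), ([0.0583, -0.2819, 0.0025], 0.6)])]
```

```bash
python3 - <<'E'
from h import *
r=R.from_euler('z',.076); q=quat(down(.076)); p=telemetry.get_ee_pos()
print("again",manip.move_l(p+r.apply([.008,0,0]),q,speed=.02,until_force=14),r.inv().apply(telemetry.get_ee_pos()-p))
p=telemetry.get_ee_pos(); manip.move_l(p+r.apply([-.04,0,0]),q,speed=.1); p=telemetry.get_ee_pos(); manip.move_l([p[0],p[1],.5],q,speed=.3)
a=imaging.capture("wrist"); cv2.imwrite("pics/w8.png",a[:,:,::-1]); k=imaging.get_calibration("wrist"); np.savez("w8.npz",mtx=k["mtx"],k1=k["k1"],xyz=k["xyz"],att=k["attitude"]); print(telemetry.get_clock())
for n in("scoop","box"): 
    a=imaging.capture("scene"); print(n,[(np.round(d["position"],3).tolist(),round(d["confidence"],2)) for d in spotter.pinpoint("scene",n)])
E
```

```text
again True [ 4.70433952e-04 -6.68952779e-05 -7.18738391e-04]
35.075
scoop [([0.437, -0.031, -0.002], 0.78), ([0.506, -0.013, 0.017], 0.46), ([0.433, -0.029, 0.092], 0.2)]
box [([0.273, 0.269, -0.002], 0.84), ([0.647, 0.245, 0.001], 0.56)]
```

View pics/w8.png

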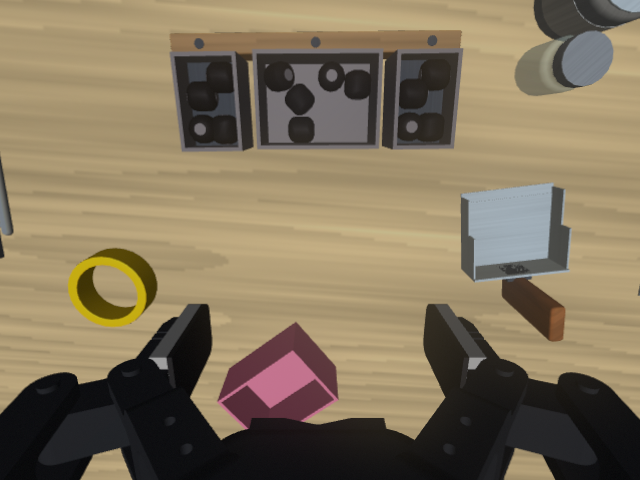

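The box (255-381, 50-148) is flush with its neighbours against the rail, centred and square, with five barrels in it. The scoop stands flat at (513,235), and the arm is clear of everything.

```bash
python3 -c "
from h import *
manip.dwell(.3); print(manip.job_done())"
```

```text
the job is handed in; nothing more can be done
None
```

I handed the job in, and no verdict came back: the last picture shows all five barrels in the box, the box square against the rail between its neighbours, and the scoop flat on its base.

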